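Make up the spare-part kits for two toys in repair

TASK

Make up the two repair kits from the loose spares: into the tray with the toy truck go the large wheel and the small gear; into the tray with the toy locomotive go the small wheel, the large gear and the small motor. Put each part in an empty bay of its tray, one part to a bay in any order, flat on the bay's floor and the same way up as it lies now, and let go of it. The large motor is not wanted: leave it standing where it is.

Things in the scene. Friction and masses are not known exactly. Their poses are not given: they have to be found in the camera images.
- truck_tray: Wooden tray, fixed, 170 (x) x 226 (y) mm, with a broken toy pick-up truck on big wheels, one missing. Origin: centre of underside, at table height. Three open bays, 70 x 70 mm inside, lie towards the robot (-x): centres at x -46, y -74, 0, +74 mm. Floor 3 mm thick; rims and dividers 4 mm thick, tops 10 mm above table. The toy is fixed in the +x half: x over 20 mm, 66 mm high.
- train_tray: Wooden tray, fixed, 170 (x) x 226 (y) mm, with a broken toy locomotive (boiler, chimney, cab) on small wheels, one missing. Origin: centre of underside, at table height. Three open bays, 70 x 70 mm inside, lie towards the robot (-x): centres at x -46, y -74, 0, +74 mm. Floor 3 mm thick; rims and dividers 4 mm thick, tops 10 mm above table. The toy is fixed in the +x half: x over 20 mm, 74 mm high.
- large_wheel: The larger of two black rubber toy wheels with a grey hub, lying flat: 46 mm across, 28 mm high, 35 g. Loose, on the table. Origin: centre of its underside; z up along its axis; its yaw means nothing.
- small_wheel: The smaller of two black rubber toy wheels with a grey hub, lying flat: 30 mm across, 28 mm high, 18 g. Loose, on the table. Origin: centre of its underside; z up along its axis; its yaw means nothing.
- large_gear: The larger of two white plastic gears, lying flat with its hub up: toothed disc 46 mm across and 10 mm thick; the hub on its axis is 18 mm across and its top is 34 mm above the underside (grip it by the hub), 22 g. Loose, on the table. Origin: centre of its underside; z up along its axis; its yaw means nothing.
- small_gear: The smaller of two white plastic gears, lying flat with its hub up: toothed disc 30 mm across and 10 mm thick; the hub on its axis is 12 mm across and its top is 34 mm above the underside (grip it by the hub), 14 g. Loose, on the table. Origin: centre of its underside; z up along its axis; its yaw means nothing.
- small_motor: The smaller of two round steel electric motors, standing on end: can 26 mm across and 32 mm high, thin shaft (6 mm) up to 40 mm, 45 g. Loose, on the table. Origin: centre of its underside; z up along its axis; its yaw means nothing.
- large_motor: The larger of two round steel electric motors, standing on end: can 36 mm across and 46 mm high, thin shaft (6 mm) up to 56 mm, 150 g; it stays where it is. Loose, on the table. Origin: centre of its underside; z up along its axis; its yaw means nothing.
Mind the look-alikes: they are no part of the job. Leave any green, pink or turquoise look-alike of the small_wheel alone.

How it is judged:
By the outcome, as a careful person would: the job done as asked, in the order asked, and still so for the second after the job is handed in, with the robot touching nothing.
It also fails if it takes over 112 s, if anything falls off the work surface, if the arm or the gripper's body presses on something with over 40 N, if the wrist force passes 120 N, or if a joint passes its speed limit or range.

ROBOT

A 6-joint arm with a two-finger parallel gripper is mounted at the origin on the work surface. World frame = base frame: x ahead of the robot, y to its left, z up, the work surface at z = 0. Lengths are in m, angles in rad, forces in N, time in s.
With the tool pointing down it reaches from about 0.375 to 0.9 m from the base axis. Payload 3.1 kg.
Tool frame: the origin (TCP) lies at the very end of the fingers, on their centre line; the grasp point (between the pads) lies 19 mm behind it; z points along the fingers, y is the line along which they close (so a half turn about z gives the same grasp; the last joint's range is limited). The gripper opens to 87 mm and grips with 3 to 60 N. Pads are 19 mm wide; open, the fingers measure 117 mm over their backs; the gripper's body (75 mm by 190 mm) begins 51 mm behind the grasp point.
Start: joints at [1.165, 0.527, 1.433, -0, 1.181, -0.178], TCP at [0.14, 0.609, 0.223] pointing down, gripper open.
Joint ranges: [-3.08, 3.08], [-0.75, 2.2], [0.22, 2.44], [-1.43, 4.57], [0, 2.65], [-2.85, 2.85]. Speed limits (rad/s): [2.79, 2.79, 3.14, 3.14, 3.14, 3.14].

INTERFACE

Orientations are given as a unit quaternion [w, x, y, z].
In Python, from cell import state, camera, finish_job gives the robot as it stands.
- The arm moves only by the tool step_arm, never from a script. Its argument "deltas" is a list of rows, each a list of 2 entries, a list of its own where there are three numbers: the shift along the tool's x, y, z in units of 40 mm (1.0 is 40 mm), then the turn about the tool's z in units of 8 degrees (1.0 is 8 degrees). A call has 1 to 10 rows; each row shifts and turns the commanded pose from where the row before left it, along the tool's axes as they then stand; what a row does not reach is not made up. A row lasts 1/8 s, in which the tool goes at most 62.5 mm and 10.7 degrees, less where a joint would pass 70% of its speed; a pose out of reach is approached as far as the arm can. A call is refused whole if a number of a shift passes 1 or a number of a turn 1, either way. A call with a gripper value outside its range is refused whole. "gripper" is the finger opening in mm, from 0 to 87, set as the call begins (left out, the last holds). The fingers move at their own pace and stop on an object; the grip force is fixed at half the most. Time passes only in rows, so rows that do not move let the fingers close. It gives the time, the measured TCP pose, the force, the opening and the grip force at its end, in the units of the state.
- state(): the state, without advancing time (a new reading comes with each control period).
- camera(name): name is "scene" or "top" or "wrist"; returns a dict with "pixels" (480x640x3 uint8, red, green, blue), "fx", "fy", "cx", "cy" (pixels), "world_to_cam" (4x4, takes a point from world to camera coordinates). Camera axes: x right, y down, z forward; pixel columns grow to the right and rows downward; lengths in m; the calibration is good to about 2 mm. A picture is of the moment at which its call begins. There is no depth.
- finish_job(): hands the job in; it is judged then, once.
The state is a dict: "time": time; "joint_pos": joint angles; "qd": joint speeds; "tau": joint torques, N m; "eef_pos": TCP position; "eef_rot": TCP orientation; "wrist_force": force on the tool from outside, world axes, zero at the start; "torque": the same for the moment, N m; "finger_gap": opening from 0.0 (shut) to 1.0 (fully open); "finger_force": force on a finger pad.
Only numpy, scipy, OpenCV 4.12 (cv2) and the standard library are available. Lean on these libraries where they do the work, as an engineer would, in place of code of your own. Each camera call takes 0.05 s, during which the arm holds its last target. There are 200 camera calls.

## Working session

There is one attempt and no reset: what is moved stays moved. The work goes in short steps, Python scripts to look and compute and a tool call to move; the robot and the scene stay as the last step left them, time stands still between calls to the robot, and variables do not carry over. Pictures are saved under pics/ and viewed, at most 14 in all, crops included, and the job is handed in when it is done.

Besides the shell and the picture viewer there is one more tool, called after "Request:" by a JSON object that holds its "api" and its "payload", one argument or row to a line. step_arm: Moves the arm, as the interface text tells. Its arguments: {"type":"object","properties":{"deltas":{"type":"array"},"gripper":{"type":"number"}},"required":["deltas"]}

```bash
mkdir -p pics; ls; cat > h.py <<'E'
import numpy as np, cv2
from cell import state, camera, finish_job
def snap(name,fn):
    c=camera(name); cv2.imwrite('pics/'+fn,cv2.cvtColor(c['pixels'],cv2.COLOR_RGB2BGR)); 
    np.savez('pics/'+fn+'.npz',**c); return c
def ray(c,u,v,z):
    T=np.array(c['world_to_cam']); R=T[:3,:3]; o=-R.T@T[:3,3]
    d=R.T@np.array([(u-c['cx'])/c['fx'],(v-c['cy'])/c['fy'],1]); return o+d*(z-o[2])/d[2]
def proj(c,p):
    T=np.array(c['world_to_cam']); q=T[:3,:3]@np.array(p)+T[:3,3]; return q[0]/q[2]*c['fx']+c['cx'],q[1]/q[2]*c['fy']+c['cy']
E
python3 - <<'E'
from h import *
for n in('top','scene'):
    c=snap(n,n+'0.png'); T=np.array(c['world_to_cam']); print(n,c['fx'],-T[:3,:3].T@T[:3,3],T[:3,:3].round(2).tolist())
s=state(); print(s)
E
```

```text
pics
top 596.5819644247813 [ 0.36411496 -0.00823651  1.24874684] [[-0.01, -1.0, -0.0], [-0.99, 0.01, -0.15], [0.15, -0.0, -0.99]]
scene 608.8473725295081 [ 1.03981315 -0.71608178  0.76155771] [[0.83, 0.56, 0.0], [0.37, -0.54, -0.76], [-0.42, 0.63, -0.65]]
{'time': 0.1, 'joint_pos': array([ 1.16547963e+00,  5.28363917e-01,  1.43374940e+00, -6.04871728e-05,
        1.18139348e+00, -1.78526450e-01]), 'qd': array([-0.00023834, -0.00223719, -0.00515314, -0.00020372, -0.00035653,
        0.00043676]), 'tau': array([-5.41009940e-04, -4.40984774e+01, -1.77150321e+01,  6.34813984e-02,
        5.34253882e-02, -5.70474117e-05]), 'eef_pos': array([0.14027728, 0.60839109, 0.22168307]), 'eef_rot': array([-2.48653755e-04,  1.13140779e-01,  9.93578506e-01, -9.24630780e-04]), 'wrist_force': array([ 0.50024356, -0.06880477,  0.56884455]), 'torque': array([0.01640621, 0.02253658, 0.00877937]), 'finger_force': 0.0, 'finger_gap': 1.000350859308321}
```

View pics/top0.png

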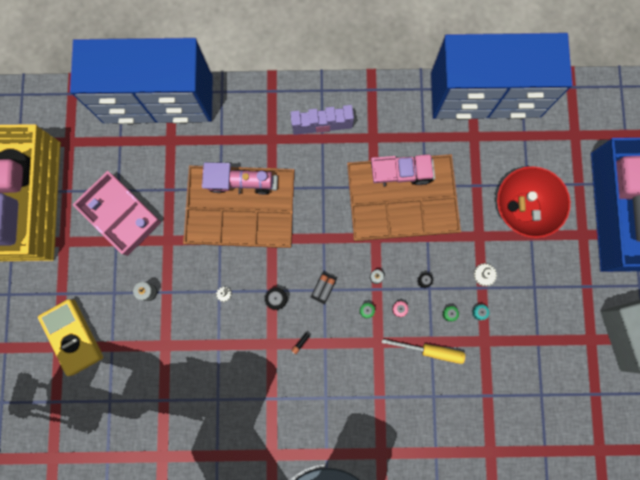

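View pics/scene0.png

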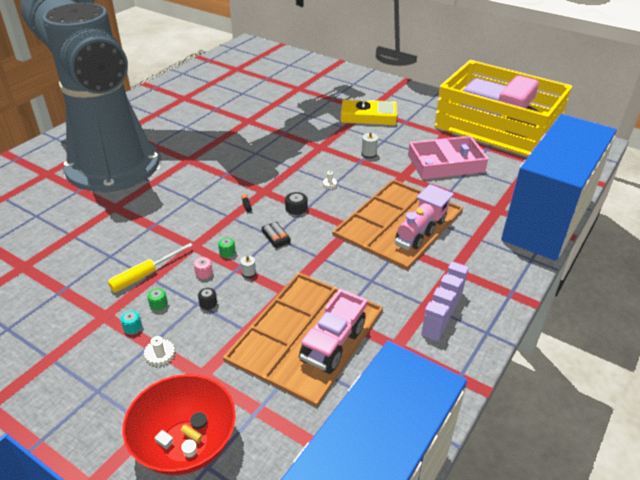

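The top picture shows the following:
- **Train tray:** near (240,207).
- **Truck tray:** near (403,197).
- **Large motor:** (143,290).
- **Small gear:** (224,294).
- **Large wheel:** (276,298).
- **Small motor:** (377,276).
- **Small wheel:** (426,280). It is the only black wheel of that size.
- **Large gear:** (486,275).
- **Look-alikes:** green (367,311), pink (400,309), green (451,313), turquoise (481,312).

The scene picture agrees: small wheel at (207,298), small motor at (248,266). I'll confirm these in one enlarged crop.

```bash
python3 - <<'E'
from h import *
im=cv2.imread('pics/top0.png')
cv2.imwrite('pics/crop1.png',cv2.resize(im[150:330,180:500],None,fx=2.5,fy=2.5,interpolation=cv2.INTER_CUBIC))
c=dict(np.load('pics/top0.png.npz'))
hsv=cv2.cvtColor(im,cv2.COLOR_BGR2HSV)
# dark blobs / bright blobs / brown blobs
def blobs(m,lo,hi,tag):
    n,l,s,ce=cv2.connectedComponentsWithStats(m.astype(np.uint8))
    for i in range(1,n):
        if lo<s[i,4]<hi and 130<ce[i,1]<330 and 100<ce[i,0]<510: print(tag,s[i].tolist(),ce[i].round(1))
blobs(im.max(2)<55,60,900,'dark')
blobs((im.min(2)>165),15,900,'white')
H,S,V=[hsv[...,i] for i in range(3)]
m=((H>5)&(H<22)&(S>90)&(V>60)).astype(np.uint8)
blobs(m,1500,20000,'brown')
E
```

```text
dark [418, 272, 14, 16, 83] [423.7 279.6]
dark [265, 287, 23, 22, 196] [277.  297.5]
white [231, 177, 11, 4, 35] [235.8 178.7]
white [249, 178, 9, 4, 25] [253.  179.2]
white [475, 264, 22, 21, 333] [485.4 274.6]
white [372, 271, 11, 11, 64] [377.  276.4]
white [134, 283, 16, 16, 134] [141.3 290.9]
white [216, 287, 15, 15, 126] [222.1 294.7]
brown [348, 155, 113, 86, 6787] [402.9 203.7]
brown [183, 166, 111, 82, 6753] [239.4 213. ]
```

View pics/crop1.png

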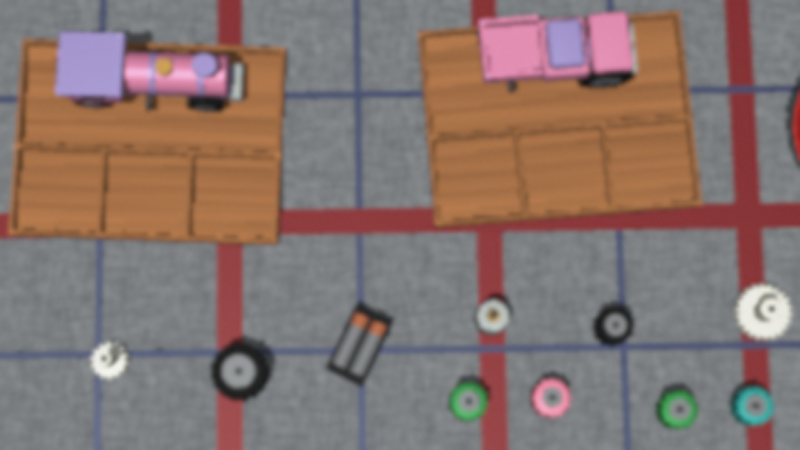

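The crop confirms it: the small wheel at crop (614,324) is the only small black one, and the green, pink and turquoise copies sit in the row nearer the robot. Next I'll measure positions from both cameras.

```bash
cat > meas.py <<'E'
from h import *
from scipy.spatial.transform import Rotation as Rn
im=cv2.imread('pics/top0.png'); c=dict(np.load('pics/top0.png.npz')); sc=dict(np.load('pics/scene0.png.npz'))
H,S,V=cv2.split(cv2.cvtColor(im,cv2.COLOR_BGR2HSV))
m=((H>5)&(H<22)&(S>90)&(V>60)).astype(np.uint8)
for nm,x0,x1 in(('truck',330,480),('train',170,310)):
    mm=np.zeros_like(m); mm[140:255,x0:x1]=m[140:255,x0:x1]; mm=cv2.morphologyEx(mm,cv2.MORPH_OPEN,np.ones((3,3)))
    cs=max(cv2.findContours(mm,0,2)[0],key=cv2.contourArea); hl=cv2.convexHull(cs)
    q=cv2.approxPolyDP(hl,6,True)[:,0].astype(float)
    # near side corners (largest rows): z=0 ; far: z=10mm
    o=q[np.argsort(-q[:,1])]; P=[ray(c,*p,0.0 if i<2 else .01) for i,p in enumerate(o)]
    P=np.array(P)[:,:2]; n=P[:2][np.argsort(P[:2,1])]; f=P[2:][np.argsort(P[2:,1])]
    print(nm,q.tolist(),'near len',np.linalg.norm(n[1]-n[0]).round(3),'sides',[np.linalg.norm(f[-1]-n[1]).round(3),np.linalg.norm(f[0]-n[0]).round(3)])
    ydir=(n[1]-n[0])/np.linalg.norm(n[1]-n[0]); xdir=np.array([ydir[1],-ydir[0]]); mid=n.mean(0)
    print(' yaw deg',np.degrees(np.arctan2(xdir[1],xdir[0])).round(1),'centre',(mid+.085*xdir).round(4),'bays(-,0,+)',[(mid+.039*xdir+k*ydir).round(4).tolist() for k in(-.074,0,.074)])
for n,u,v,z in(('large_wheel',275.6,298.4,.028),('small_wheel',425.6,279.6,.028),('small_motor',377,276,.036),('large_gear disc',485.4,274.6,.01),('small_gear disc',223.3,294,.01)):
    p=ray(c,u,v,z); print(n,p.round(4),'scene px',np.round(proj(sc,p)))
E
python3 meas.py
python3 - <<'E'
import cv2
im=cv2.imread('pics/scene0.png')
cv2.imwrite('pics/crop2.png',cv2.resize(im[170:370,130:370],None,fx=3,fy=3,interpolation=cv2.INTER_CUBIC))
E
```

```text
truck [[451.0, 155.0], [460.0, 232.0], [354.0, 240.0], [348.0, 163.0]] near len 0.226 sides [np.float64(0.166), np.float64(0.167)]
 yaw deg 3.6 centre [ 0.6562 -0.1734] bays(-,0,+) [[0.6149, -0.2501], [0.6103, -0.1762], [0.6057, -0.1024]]
train [[189.0, 167.0], [292.0, 169.0], [290.0, 246.0], [184.0, 244.0]] near len 0.225 sides [np.float64(0.166), np.float64(0.165)]
 yaw deg -1.9 centre [0.6421 0.1793] bays(-,0,+) [[0.5936, 0.1068], [0.5961, 0.1808], [0.5985, 0.2547]]
large_wheel [0.4413 0.098  0.028 ] scene px [294. 198.]
small_wheel [ 0.4755 -0.2098  0.028 ] scene px [205. 293.]
small_motor [ 0.4835 -0.1096  0.036 ] scene px [246. 258.]
large_gear disc [ 0.4859 -0.3378  0.01  ] scene px [157. 351.]
small_gear disc [0.4531 0.208  0.01  ] scene px [328. 182.]
```

View pics/crop2.png

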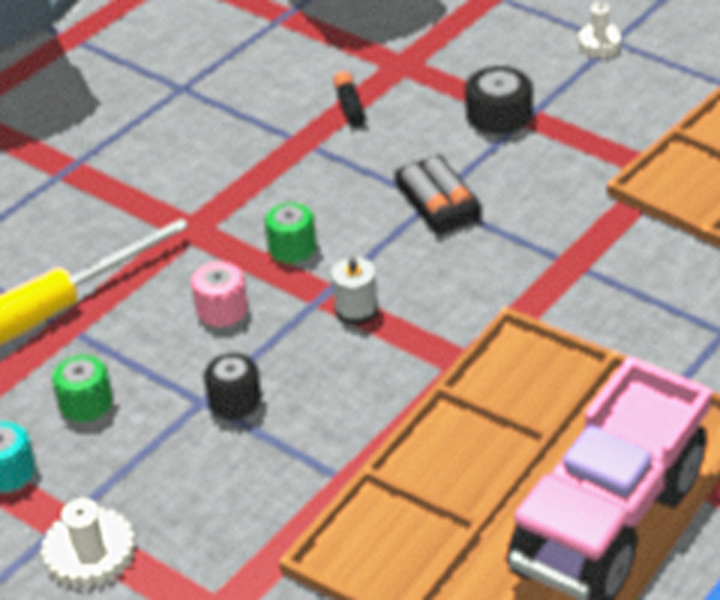

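The scene view agrees with the projections to about 2 px (3–4 mm), and the tray sizes check out at 226 x 167 mm, so I'm moving. The first move squares the tool up and heads for the small gear.

Request:
{"api": "step_arm", "payload": {
  "deltas": [
    [[0,0,0],-0.81],
    [[0,0,0],-0.81],
    [[-0.9,-1,0.2],0],
    [[-0.9,-1,0.2],0],
    [[-0.9,-1,0.2],0],
    [[-0.9,-1,0.2],0],
    [[-0.9,-1,0.2],0],
    [[-0.9,-1,0.2],0],
    [[-0.9,-1,0.2],0],
    [[-0.9,-1,0.2],0]
  ],
  "gripper": 60
}}

```text
time: 1.35
eef_pos: [0.4292, 0.2874, 0.1581]
eef_rot: [-0.0, 0.0, 1.0, 0.0]
wrist_force: [0.0, 1.1, -0.0]
finger_gap: 0.693
finger_force: 0.0
```

Request:
{"api": "step_arm", "payload": {
  "deltas": [
    [[-0.3,-1,0.6],0],
    [[-0.3,-0.98,0.6],0],
    [[0,0,0],0],
    [[0,0,0],0]
  ]
}}

```text
time: 1.85
eef_pos: [0.4522, 0.2098, 0.1106]
eef_rot: [-0.0, 0.001, 1.0, 0.0]
wrist_force: [-0.6, 0.4, -0.6]
finger_gap: 0.69
finger_force: 0.0
```

```bash
python3 - <<'E'
from h import *
c=snap('wrist','w1.png'); print(state()['eef_pos'],proj(c,[.4531,.208,.034]),proj(c,[.4531,.208,.01]))
E
```

```text
[0.45234238 0.21034244 0.11092575] (np.float64(321.6755673628034), np.float64(248.161819453432)) (np.float64(321.938654308666), np.float64(239.765259496278))
```

View pics/w1.png

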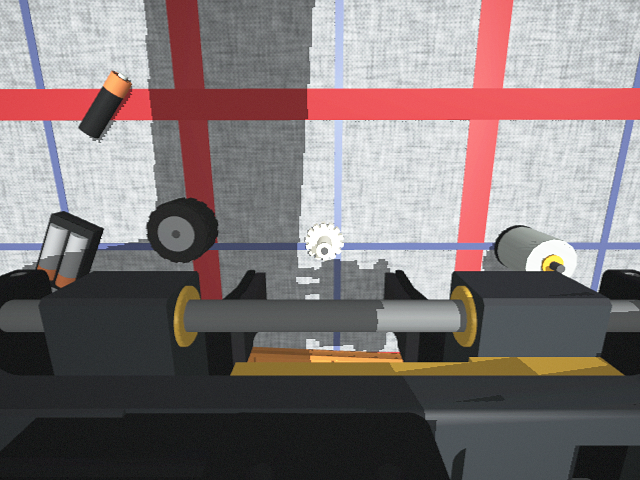

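The wrist picture shows the small gear's hub top at (324,251), against a predicted (322,248), so the error is 1–2 mm. Descending and gripping.

Request:
{"api": "step_arm", "payload": {
  "deltas": [
    [[-0.07,-0.04,0.8],0],
    [[0,0,0.8],0],
    [[0,0,0.5],0],
    [[0,0,0.3],0],
    [[0,0,0],0]
  ]
}}

```text
time: 2.52
eef_pos: [0.4548, 0.2088, 0.0144]
eef_rot: [-0.0, -0.0, 1.0, -0.0]
wrist_force: [-0.2, 0.7, 0.5]
finger_gap: 0.692
finger_force: 0.0
```

Request:
{"api": "step_arm", "payload": {
  "deltas": [
    [[0,0,0],0],
    [[0,0,0],0],
    [[0,0,0],0],
    [[0,0,0],0],
    [[0,0,0],0],
    [[0,0,0],0]
  ],
  "gripper": 0
}}

```text
time: 3.28
eef_pos: [0.4551, 0.2079, 0.0146]
eef_rot: [-0.0, 0.0, 1.0, -0.0]
wrist_force: [-0.5, 0.8, 1.1]
finger_gap: 0.13
finger_force: 30.0
```

Request:
{"api": "step_arm", "payload": {
  "deltas": [
    [[0,0,-1],0],
    [[0,0,-1],0],
    [[-0.47,-0.97,0],0],
    [[-0.47,-0.97,0],0],
    [[-0.47,-0.97,0],0],
    [[-0.47,-0.97,0],0],
    [[-0.47,-0.97,0],0],
    [[-0.47,-0.97,0],0],
    [[-0.47,-0.97,0],0],
    [[-0.47,-0.97,0],0]
  ]
}}

```text
time: 4.53
eef_pos: [0.6054, -0.1038, 0.0943]
eef_rot: [-0.0, 0.0, 1.0, 0.0]
wrist_force: [0.6, 0.4, -0.2]
finger_gap: 0.128
finger_force: 30.0
```

Request:
{"api": "step_arm", "payload": {
  "deltas": [
    [[0,0,0],0],
    [[0,0,0],0],
    [[0,0,0],0]
  ]
}}

```text
time: 4.9
eef_pos: [0.6042, -0.101, 0.0943]
eef_rot: [-0.001, -0.0, 1.0, 0.0]
wrist_force: [0.2, 0.0, -0.3]
finger_gap: 0.128
finger_force: 30.0
```

```bash
python3 - <<'E'
from h import *
c=snap('wrist','w2.png'); print(state()['eef_pos'],state()['finger_force'])
E
```

```text
[ 0.60435782 -0.10103804  0.09440855] 29.999536871910095
```

View pics/w2.png

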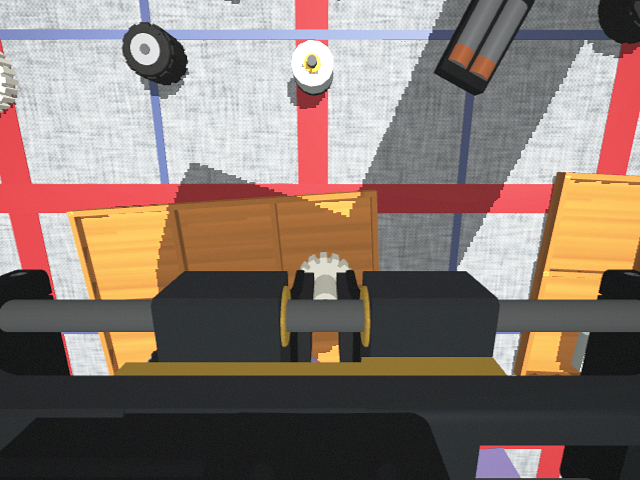

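The wrist picture shows the gear held above the y+ truck bay (bay edge columns 277–378, gear at 325). Lowering, releasing and rising.

Request:
{"api": "step_arm", "payload": {
  "deltas": [
    [[-0.03,0,0.8],0],
    [[0,0,0.7],0],
    [[0,0,0.25],0],
    [[0,0,0.14],0],
    [[0,0,0],0],
    [[0,0,0],0]
  ]
}}

```text
time: 5.7
eef_pos: [0.6072, -0.1027, 0.0199]
eef_rot: [0.001, 0.0, 1.0, -0.0]
wrist_force: [0.8, 0.6, -0.2]
finger_gap: 0.123
finger_force: 30.0
```

Request:
{"api": "step_arm", "payload": {
  "deltas": [
    [[0,0,0],0],
    [[0,0,0],0],
    [[0,0,-0.5],0],
    [[0,0,-1],0],
    [[0,0,-0.7],0]
  ],
  "gripper": 30
}}

```text
time: 6.32
eef_pos: [0.6073, -0.1028, 0.1099]
eef_rot: [0.001, 0.0, 1.0, -0.0]
wrist_force: [0.6, -0.3, -0.7]
finger_gap: 0.342
finger_force: 0.0
```

```bash
python3 - <<'E'
from h import *
c=dict(np.load('pics/w2.png.npz')); print('motor',ray(c,312,60,.04),'sw',ray(c,145,48,.028))
c=dict(np.load('pics/w1.png.npz')); print('lw',ray(c,175,234,.028))
E
```

```text
motor [ 0.4853228  -0.10771158  0.04      ] sw [ 0.47576997 -0.20901629  0.028     ]
lw [0.44351665 0.09951541 0.028     ]
```

Request:
{"api": "step_arm", "payload": {
  "deltas": [
    [[0.8,-0.03,0],0],
    [[0.8,-0.03,0],0],
    [[0.8,-0.03,0],0],
    [[0.65,-0.03,0],0],
    [[0,0,0.8],0],
    [[0,0,0.8],0],
    [[0,0,0.5],0],
    [[0,0,0.32],0],
    [[0,0,0],0]
  ],
  "gripper": 60
}}

```text
time: 7.45
eef_pos: [0.4845, -0.1073, 0.0102]
eef_rot: [-0.0, 0.0, 1.0, 0.0]
wrist_force: [0.3, -0.6, 1.0]
finger_gap: 0.687
finger_force: 0.0
```

Request:
{"api": "step_arm", "payload": {
  "deltas": [
    [[0,0,0],0],
    [[0,0,0],0],
    [[0,0,0],0],
    [[0,0,0],0],
    [[0,0,0],0],
    [[0,0,0],0]
  ],
  "gripper": 0
}}

```text
time: 8.2
eef_pos: [0.4847, -0.1073, 0.0104]
eef_rot: [0.0, 0.0, 1.0, -0.0]
wrist_force: [0.1, 0.2, 4.6]
finger_gap: 0.289
finger_force: 30.4
```

Request:
{"api": "step_arm", "payload": {
  "deltas": [
    [[0,0,-1],0],
    [[0,0,-1],0],
    [[-0.31,1,0],0],
    [[-0.31,1,0],0],
    [[-0.31,1,0],0],
    [[-0.31,1,0],0],
    [[-0.31,1,0],0],
    [[-0.31,1,0],0],
    [[-0.31,1,0],0],
    [[-0.31,1,0],0]
  ]
}}

```text
time: 9.45
eef_pos: [0.5836, 0.214, 0.0896]
eef_rot: [-0.001, 0.0, 1.0, -0.0]
wrist_force: [-0.6, 0.4, -0.3]
finger_gap: 0.291
finger_force: 30.4
```

Request:
{"api": "step_arm", "payload": {
  "deltas": [
    [[-0.2,0.6,0],0],
    [[-0.17,0.45,0],0],
    [[0,0,0],0],
    [[0,0,0],0],
    [[0,0,0],0]
  ]
}}

```text
time: 10.07
eef_pos: [0.5983, 0.2535, 0.09]
eef_rot: [-0.0, 0.001, 1.0, -0.0]
wrist_force: [-0.7, -0.1, -0.2]
finger_gap: 0.289
finger_force: 30.4
```

Request:
{"api": "step_arm", "payload": {
  "deltas": [
    [[0,0.03,0.8],0],
    [[0,0,0.7],0],
    [[0,0,0.25],0],
    [[0,0,0.14],0],
    [[0,0,0],0],
    [[0,0,0],0]
  ]
}}

```text
time: 10.82
eef_pos: [0.5995, 0.256, 0.0156]
eef_rot: [0.001, 0.0, 1.0, 0.0]
wrist_force: [1.2, -0.2, -1.2]
finger_gap: 0.288
finger_force: 30.4
```

Request:
{"api": "step_arm", "payload": {
  "deltas": [
    [[0,0,0],0],
    [[0,0,0],0],
    [[0,0,-0.5],0],
    [[0,0,-1],0],
    [[0,0,-0.9],0],
    [[0,0,0],0]
  ],
  "gripper": 38
}}

```text
time: 11.58
eef_pos: [0.6017, 0.2567, 0.1157]
eef_rot: [0.005, 0.0, 1.0, 0.001]
wrist_force: [-0.3, -0.3, -0.2]
finger_gap: 0.434
finger_force: 0.0
```

```bash
python3 - <<'E'
from h import *
c=snap('scene','s2.png'); im=cv2.imread('pics/s2.png')
cv2.imwrite('pics/crop3.png',cv2.resize(im[120:370,170:470],None,fx=2.4,fy=2.4,interpolation=cv2.INTER_CUBIC))
E
```

```text
(no output)
```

View pics/crop3.png

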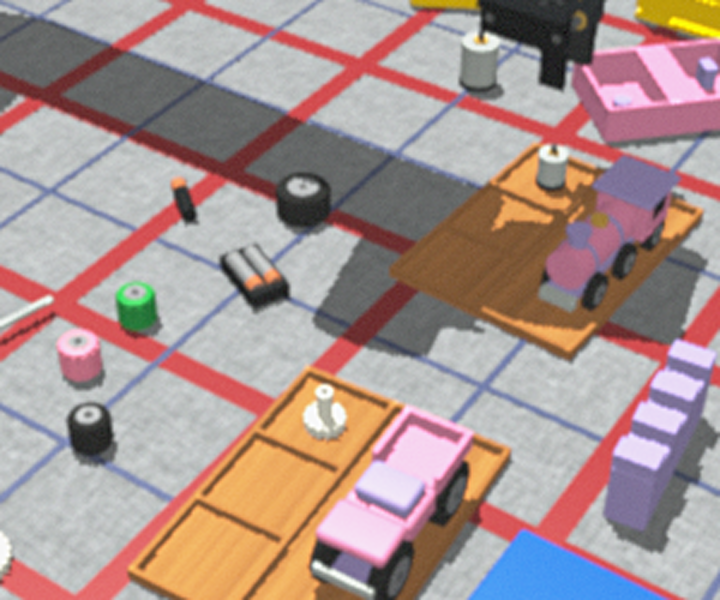

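The crop shows the small gear (325,415) and small motor (553,165) standing upright in their bays. The large wheel is next.

Request:
{"api": "step_arm", "payload": {
  "deltas": [
    [[0.99,-0.98,0],0],
    [[0.99,-0.98,0],0],
    [[0.99,-0.98,0],0],
    [[0.98,-0.98,0],0],
    [[0,0,0],0],
    [[0,0,0],0]
  ],
  "gripper": 66
}}

```text
time: 12.38
eef_pos: [0.4414, 0.0992, 0.1105]
eef_rot: [0.0, 0.001, 1.0, 0.0]
wrist_force: [1.1, 0.7, -0.4]
finger_gap: 0.748
finger_force: 0.0
```

Request:
{"api": "step_arm", "payload": {
  "deltas": [
    [[-0.03,0,0.8],0],
    [[0,0,0.8],0],
    [[0,0,0.5],0],
    [[0,0,0.35],0],
    [[0,0,0],0]
  ]
}}

```text
time: 13.0
eef_pos: [0.4421, 0.0997, 0.0116]
eef_rot: [-0.0, -0.0, 1.0, 0.0]
wrist_force: [-0.4, 0.0, -0.4]
finger_gap: 0.759
finger_force: 0.0
```

Request:
{"api": "step_arm", "payload": {
  "deltas": [
    [[0,0,0],0],
    [[0,0,0],0],
    [[0,0,0],0],
    [[0,0,0],0],
    [[0,0,0],0],
    [[0,0,0],0]
  ],
  "gripper": 0
}}

```text
time: 13.75
eef_pos: [0.4423, 0.0992, 0.0132]
eef_rot: [0.001, 0.0, 1.0, 0.0]
wrist_force: [0.4, -0.5, 6.3]
finger_gap: 0.523
finger_force: 30.0
```

Request:
{"api": "step_arm", "payload": {
  "deltas": [
    [[0,0,-1],0],
    [[0,0,-1],0],
    [[-0.48,-0.97,0],0],
    [[-0.48,-0.97,0],0],
    [[-0.48,-0.97,0],0],
    [[-0.48,-0.97,0],0],
    [[-0.48,-0.97,0],0],
    [[-0.48,-0.97,0],0],
    [[-0.48,-0.97,0],0],
    [[-0.48,-0.97,0],0]
  ]
}}

```text
time: 15.0
eef_pos: [0.5951, -0.2124, 0.0922]
eef_rot: [-0.001, 0.001, 1.0, 0.0]
wrist_force: [0.0, 0.0, -1.2]
finger_gap: 0.519
finger_force: 30.0
```

Request:
{"api": "step_arm", "payload": {
  "deltas": [
    [[-0.48,-0.97,0],0],
    [[0,0,0],0],
    [[0,0,0],0],
    [[0,0,0],0]
  ]
}}

```text
time: 15.5
eef_pos: [0.6134, -0.2485, 0.0922]
eef_rot: [-0.001, -0.0, 1.0, 0.001]
wrist_force: [0.3, 0.4, -0.2]
finger_gap: 0.518
finger_force: 30.0
```

Request:
{"api": "step_arm", "payload": {
  "deltas": [
    [[-0.02,-0.02,0.8],0],
    [[0,0,0.7],0],
    [[0,0,0.25],0],
    [[0,0,0.16],0],
    [[0,0,0],0],
    [[0,0,0],0]
  ]
}}

```text
time: 16.25
eef_pos: [0.6158, -0.2512, 0.0171]
eef_rot: [0.001, 0.0, 1.0, -0.001]
wrist_force: [-0.2, -0.1, -0.4]
finger_gap: 0.514
finger_force: 30.0
```

Request:
{"api": "step_arm", "payload": {
  "deltas": [
    [[0,0,0],0],
    [[0,0,0],0],
    [[0,0,-0.5],0],
    [[0,0,-1],0],
    [[0,0,-0.9],0],
    [[0,0,0],0]
  ],
  "gripper": 58
}}

```text
time: 17.0
eef_pos: [0.6179, -0.2525, 0.1174]
eef_rot: [0.004, 0.0, 1.0, -0.003]
wrist_force: [0.1, -0.3, 0.3]
finger_gap: 0.663
finger_force: 0.0
```

Request:
{"api": "step_arm", "payload": {
  "deltas": [
    [[0.9,0.27,0],0],
    [[0.9,0.27,0],0],
    [[0.9,0.27,0],0],
    [[0.8,0.25,0],0],
    [[0,0,0],0],
    [[0,0,0],0]
  ],
  "gripper": 58
}}

```text
time: 17.75
eef_pos: [0.4761, -0.2091, 0.1124]
eef_rot: [0.001, 0.0, 1.0, -0.001]
wrist_force: [0.9, -0.1, 0.7]
finger_gap: 0.665
finger_force: 0.0
```

```bash
python3 - <<'E'
from h import *
c=snap('wrist','w3.png'); print(state()['eef_pos'],proj(c,[.4757,-.2093,.028]),proj(c,[.4865,-.337,.034]))
E
```

```text
[ 0.47655661 -0.20929026  0.11239568] (np.float64(324.0884664739576), np.float64(243.32475178287623)) (np.float64(152.14863511356415), np.float64(260.00616822587443))
```

View pics/w3.png

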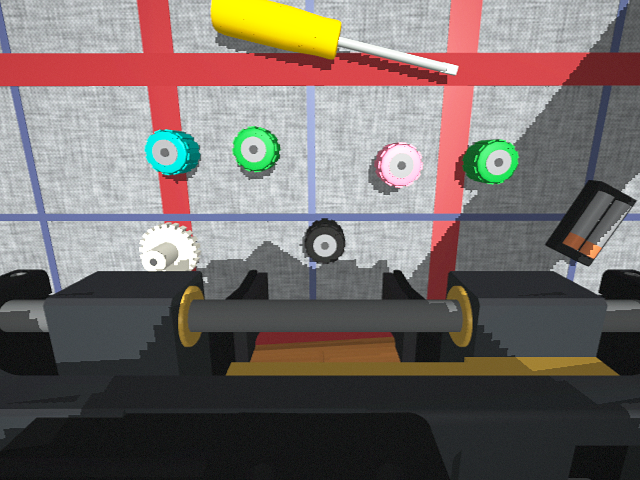

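The wrist picture shows the black small wheel at (324,244), matching the prediction. The look-alikes are clear of the fingers, and the large gear hub at (153,262) also matches.

Request:
{"api": "step_arm", "payload": {
  "deltas": [
    [[0,0,0.8],0],
    [[0,0,0.8],0],
    [[0,0,0.5],0],
    [[0,0,0.35],0],
    [[0,0,0],0]
  ]
}}

```text
time: 18.42
eef_pos: [0.4754, -0.2084, 0.0132]
eef_rot: [-0.0, 0.0, 1.0, 0.0]
wrist_force: [0.9, -0.7, 0.0]
finger_gap: 0.665
finger_force: 0.0
```

Request:
{"api": "step_arm", "payload": {
  "deltas": [
    [[0,0,0],0],
    [[0,0,0],0],
    [[0,0,0],0],
    [[0,0,0],0],
    [[0,0,0],0],
    [[0,0,0],0]
  ],
  "gripper": 0
}}

```text
time: 19.18
eef_pos: [0.4755, -0.2086, 0.0146]
eef_rot: [0.0, 0.0, 1.0, -0.0]
wrist_force: [-0.4, 1.1, 5.3]
finger_gap: 0.334
finger_force: 30.0
```

Request:
{"api": "step_arm", "payload": {
  "deltas": [
    [[0,0,-1],0],
    [[0,0,-1],0],
    [[-0.3,1,0],0],
    [[-0.3,1,0],0],
    [[-0.3,1,0],0],
    [[-0.3,1,0],0],
    [[-0.3,1,0],0],
    [[-0.3,1,0],0],
    [[-0.3,1,0],0],
    [[-0.3,1,0],0]
  ]
}}

```text
time: 20.42
eef_pos: [0.5713, 0.1129, 0.0937]
eef_rot: [-0.0, 0.0, 1.0, -0.0]
wrist_force: [-0.2, -1.2, -0.3]
finger_gap: 0.336
finger_force: 30.0
```

Request:
{"api": "step_arm", "payload": {
  "deltas": [
    [[-0.31,0.9,0],0],
    [[-0.31,0.83,0],0],
    [[0,0,0],0],
    [[0,0,0],0],
    [[0,0,0],0]
  ]
}}

```text
time: 21.05
eef_pos: [0.5956, 0.1796, 0.0939]
eef_rot: [-0.001, 0.001, 1.0, -0.0]
wrist_force: [0.1, -0.2, -0.1]
finger_gap: 0.333
finger_force: 30.0
```

Request:
{"api": "step_arm", "payload": {
  "deltas": [
    [[0,0.02,0.8],0],
    [[0,0,0.7],0],
    [[0,0,0.25],0],
    [[0,0,0.16],0],
    [[0,0,0],0],
    [[0,0,0],0]
  ]
}}

```text
time: 21.8
eef_pos: [0.5969, 0.1815, 0.0186]
eef_rot: [0.001, 0.0, 1.0, 0.0]
wrist_force: [0.1, -0.4, -0.4]
finger_gap: 0.334
finger_force: 30.0
```

Request:
{"api": "step_arm", "payload": {
  "deltas": [
    [[0,0,0],0],
    [[0,0,0],0],
    [[0,0,-0.5],0],
    [[0,0,-1],0],
    [[0,0,-0.9],0],
    [[0,0,0],0]
  ],
  "gripper": 42
}}

```text
time: 22.55
eef_pos: [0.5991, 0.182, 0.1185]
eef_rot: [0.004, 0.0, 1.0, 0.001]
wrist_force: [0.0, -0.4, 0.3]
finger_gap: 0.481
finger_force: 0.0
```

Request:
{"api": "step_arm", "payload": {
  "deltas": [
    [[0.21,-1,0],0],
    [[0.21,-1,0],0],
    [[0.21,-1,0],0],
    [[0.21,-1,0],0],
    [[0.21,-1,0],0],
    [[0.21,-1,0],0],
    [[0.21,-1,0],0],
    [[0.21,-1,0],0],
    [[0.21,-1,0],0],
    [[0.21,-1,0],0]
  ],
  "gripper": 45
}}

```text
time: 23.8
eef_pos: [0.5112, -0.2195, 0.1136]
eef_rot: [-0.0, 0.0, 1.0, 0.0]
wrist_force: [0.2, -0.4, 0.9]
finger_gap: 0.52
finger_force: 0.0
```

Request:
{"api": "step_arm", "payload": {
  "deltas": [
    [[0.22,-1,0],0],
    [[0.22,-1,0],0],
    [[0.22,-0.96,0],0],
    [[0,0,0],0],
    [[0,0,0],0],
    [[0,0,0],0]
  ]
}}

```text
time: 24.55
eef_pos: [0.4854, -0.3353, 0.1136]
eef_rot: [-0.0, -0.0, 1.0, 0.001]
wrist_force: [1.1, 0.5, 0.3]
finger_gap: 0.517
finger_force: 0.0
```

Request:
{"api": "step_arm", "payload": {
  "deltas": [
    [[-0.04,-0.04,0.8],0],
    [[0,0,0.8],0],
    [[0,0,0.5],0],
    [[0,0,0.36],0],
    [[0,0,0],0]
  ]
}}

```text
time: 25.18
eef_pos: [0.4869, -0.3373, 0.0145]
eef_rot: [-0.001, -0.0, 1.0, 0.001]
wrist_force: [0.2, -0.8, -0.1]
finger_gap: 0.518
finger_force: 0.0
```

Request:
{"api": "step_arm", "payload": {
  "deltas": [
    [[0,0,0],0],
    [[0,0,0],0],
    [[0,0,0],0],
    [[0,0,0],0],
    [[0,0,0],0],
    [[0,0,0],0]
  ],
  "gripper": 0
}}

```text
time: 25.92
eef_pos: [0.4873, -0.3386, 0.0159]
eef_rot: [0.0, 0.0, 1.0, -0.0]
wrist_force: [0.5, 0.7, 5.6]
finger_gap: 0.198
finger_force: 30.0
```

Request:
{"api": "step_arm", "payload": {
  "deltas": [
    [[0,0,-1],0],
    [[0,0,-1],0],
    [[-0.24,1,0],0],
    [[-0.24,1,0],0],
    [[-0.24,1,0],0],
    [[-0.24,1,0],0],
    [[-0.24,1,0],0],
    [[-0.24,1,0],0],
    [[-0.24,1,0],0],
    [[-0.24,1,0],0]
  ]
}}

```text
time: 27.18
eef_pos: [0.5642, -0.0172, 0.0949]
eef_rot: [-0.0, 0.0, 1.0, -0.0]
wrist_force: [0.7, 0.7, -0.8]
finger_gap: 0.195
finger_force: 30.0
```

Request:
{"api": "step_arm", "payload": {
  "deltas": [
    [[-0.24,1,0],0],
    [[-0.24,1,0],0],
    [[-0.24,1,0],0],
    [[0,0.13,0],0],
    [[0,0,0],0],
    [[0,0,0],0],
    [[0,0,0],0]
  ]
}}

```text
time: 28.05
eef_pos: [0.5929, 0.1055, 0.0953]
eef_rot: [-0.0, 0.001, 1.0, -0.0]
wrist_force: [0.3, -0.2, 0.7]
finger_gap: 0.199
finger_force: 30.0
```

Request:
{"api": "step_arm", "payload": {
  "deltas": [
    [[0,0.02,0.8],0],
    [[0,0,0.7],0],
    [[0,0,0.25],0],
    [[0,0,0.16],0],
    [[0,0,0],0],
    [[0,0,0],0]
  ]
}}

```text
time: 28.8
eef_pos: [0.5937, 0.1074, 0.0197]
eef_rot: [0.001, 0.0, 1.0, -0.0]
wrist_force: [-0.5, 0.6, -1.0]
finger_gap: 0.193
finger_force: 30.0
```

Request:
{"api": "step_arm", "payload": {
  "deltas": [
    [[0,0,0],0],
    [[0,0,0],0],
    [[0,0,-0.5],0],
    [[0,0,-1],0],
    [[0,0,-1],0],
    [[0.9,-0.6,-0.5],0],
    [[0.9,-0.6,-0.5],0],
    [[0.9,-0.6,0],0],
    [[0,0,0],0],
    [[0,0,0],0]
  ],
  "gripper": 34
}}

```text
time: 30.05
eef_pos: [0.4863, 0.0355, 0.1601]
eef_rot: [0.002, 0.001, 1.0, -0.0]
wrist_force: [0.3, 0.3, 0.4]
finger_gap: 0.387
finger_force: 0.0
```

```bash
python3 - <<'E'
from h import *
a=snap('scene','s3.png'); b=snap('top','t3.png')
im=cv2.imread('pics/s3.png'); t=cv2.imread('pics/t3.png')
A=cv2.resize(im[120:370,200:470],None,fx=1.48,fy=1.48,interpolation=cv2.INTER_CUBIC)
B=cv2.resize(t[140:325,120:520],(800,370),interpolation=cv2.INTER_CUBIC)[:, :]
B=cv2.resize(B,(400,185))
cv2.imwrite('pics/sx.png',cv2.resize(im[120:370,200:470],None,fx=2.2,fy=2.2,interpolation=cv2.INTER_CUBIC))
cv2.imwrite('pics/tx.png',cv2.resize(t[140:325,120:510],None,fx=2.05,fy=2.05,interpolation=cv2.INTER_CUBIC))
E
```

```text
(no output)
```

View pics/sx.png

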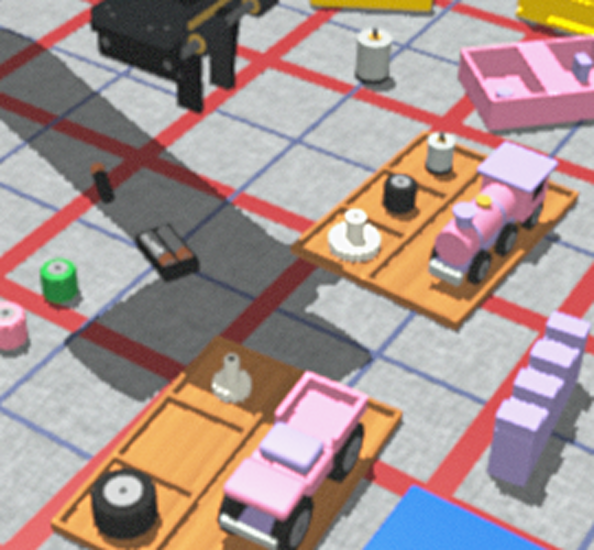

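View pics/tx.png

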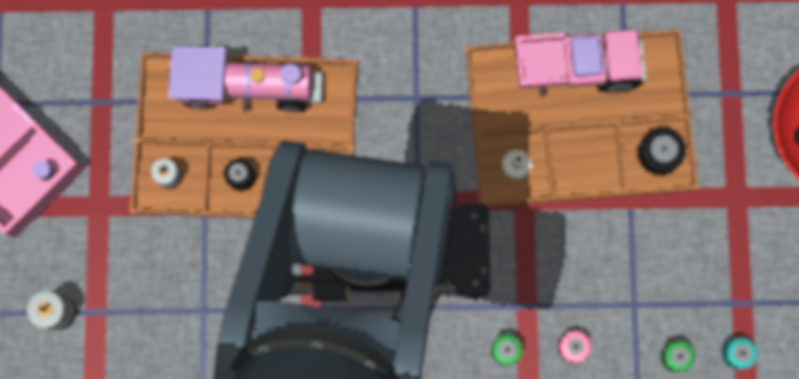

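The scene crop shows the large gear (355,238), small wheel (400,192) and small motor (440,153) flat in the train tray's bays. The small gear (231,380) and large wheel (124,503) are flat in the truck tray's bays. The top crop agrees, and the large motor and look-alikes are where they were. Handing in.

```bash
python3 -c "
from cell import finish_job; print(finish_job())"
```

```text
the job is handed in; nothing more can be done
None
```

Both kits are made up and the job is handed in at about 30 s: the large wheel and small gear are in the truck tray, the small wheel, large gear and small motor are in the locomotive tray, and the large motor and look-alikes were left untouched.

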